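Put the washed canisters back on their rail in order of height

TASK

The canisters have been washed: put the four on the draining mat back on the canister rail, one in each empty well, so that beginning at the tallest one, which already stands at one end of the rail, the heights step down one by one to the smallest at the other end. Each must stand upright with its foot right down in its well; leave the tallest canister and the two tea glasses standing where they are and tip nothing over.

Things in the scene. Friction and masses are not known exactly. Their poses are not given: they have to be found in the camera images.
- rail: Fixed low rail, aluminium with black end caps, 412 (y) x 103 (x) x 22 mm, with five oak holders in a row (tops 20 mm up). Wells 58 mm wide, 8 mm deep (8 mm play round a foot), floors 12 mm above the origin, centres at x = 0, y = -0.156, -0.078, 0, 0.078, 0.156 m of the rail's frame. Origin: centre of underside, on the worktop; y runs along the row, roughly world y (within 0.12 rad).
- canister_tallest: Stoneware canister, 126 mm high, blackish teal, lid of the same shade with a brown wooden knob (17 mm across, 8 mm high, counted in). Tallest and darkest; already stands in one end well (either end) of the rail, the other four being empty. Round body 50 mm across, straight from 12.5 to 107 mm above the underside; foot 42 mm across, 10 mm high. Origin: centre of the underside, z up.
- canister_110: Stoneware canister, 110 mm high, dark teal (the darkest of the four to be moved), lid of the same shade with a brown wooden knob (17 mm across, 8 mm high, counted in). Loose, on the draining mat. Round body 50 mm across, straight from 12.5 to 91 mm above the underside; foot 42 mm across, 10 mm high. Origin: centre of the underside, z up.
- canister_94: Stoneware canister, 94 mm high, mid teal, lid of the same shade with a brown wooden knob (17 mm across, 8 mm high, counted in). Loose, on the draining mat. Round body 50 mm across, straight from 12.5 to 75 mm above the underside; foot 42 mm across, 10 mm high. Origin: centre of the underside, z up.
- canister_78: Stoneware canister, 78 mm high, light grey-green, lid of the same shade with a brown wooden knob (17 mm across, 8 mm high, counted in). Loose, on the draining mat. Round body 50 mm across, straight from 12.5 to 59 mm above the underside; foot 42 mm across, 10 mm high. Origin: centre of the underside, z up.
- canister_62: Stoneware canister, 62 mm high, very pale green, nearly white, lid of the same shade with a brown wooden knob (17 mm across, 8 mm high, counted in). Loose, on the draining mat. Round body 50 mm across, straight from 12.5 to 43 mm above the underside; foot 42 mm across, 10 mm high. Origin: centre of the underside, z up.
- glass_a: Empty clear tea glass, amber-pink near its bottom, 58 mm across the rim, 90 mm high, standing on the draining mat among the canisters; to be left standing. Origin: centre of the underside.
- glass_b: Empty clear tea glass, amber-pink near its bottom, 58 mm across the rim, 90 mm high, standing on the draining mat among the canisters; to be left standing. Origin: centre of the underside.
- draining_mat: Fixed dark grey draining mat, 170 (x) x 312 (y) x 4 mm, within 0.08 rad of the world axes, left or right of the rail. The four canisters and two glasses stand on it in two rows of three: 86 mm apart in x, 108 mm in y, in any order. Origin: centre of the underside. (Overhead, a wall cabinet hangs over the back of the worktop from x = 0.60 on, its lower edge at z = 0.577.)

How it is judged:
By the outcome, as a careful person would: the job done as asked, in the order asked, and still so for the second after the job is handed in, with the robot touching nothing.
It also fails if it takes over 120 s, if anything falls off the work surface, if the arm or the gripper's body presses on something with over 40 N, if the wrist force passes 120 N, or if a joint passes its speed limit or range.

ROBOT

A 6-joint arm with a two-finger parallel gripper is mounted at the origin on a cart in front of the work surface, level with it; the furniture and walls round the work are solid. World frame = base frame: x ahead of the robot, y to its left, z up, the work surface at z = 0. Lengths are in m, angles in rad, forces in N, time in s.
With the tool pointing down it reaches from about 0.35 to 0.775 m from the base axis. Payload 7.3 kg.
Tool frame: the origin (TCP) lies at the very end of the fingers, on their centre line; the grasp point (between the pads) lies 19 mm behind it; z points along the fingers, y is the line along which they close (so a half turn about z gives the same grasp; the last joint's range is limited). The gripper opens to 92 mm and grips with 3 to 60 N. Pads are 19 mm wide; open, the fingers measure 130 mm over their backs; the gripper's body (75 mm by 190 mm) begins 47 mm behind the grasp point.
Start: joints at [1.072, 0.342, 1.524, -0, 1.275, -0.146], TCP at [0.181, 0.493, 0.227] pointing down, gripper open.
Joint ranges: [-2.53, 2.53], [-0.77, 2.02], [0.04, 2.7], [-1, 4.14], [0.28, 2.66], [-3.11, 3.11]. Speed limits (rad/s): [2.57, 2.57, 3.14, 3.14, 3.14, 3.14].

INTERFACE

Orientations are given as a unit quaternion [x, y, z, w].
In Python, from station import robot, imaging, ticket gives the robot as it stands. The module is installed in compiled form; this text tells all that it offers.
- The arm moves only by the tool play_rows, never from a script. Its argument "moves" is one flat list of numbers, 6 for each row, row after row: the shift along the tool's x, y, z as a fraction of full scale, then the turn, a rotation vector about the tool's x, y, z as a fraction of full scale. A call has 1 to 12 rows; each row shifts and turns the commanded pose from where the row before left it, along the tool's axes as they then stand; what a row does not reach is not made up. Full scale, the value 1, is 20 mm for a shift and 0.12 rad for a turn. A row lasts 1/10 s, in which the tool goes at most 50 mm and 8.59 degrees, less where a joint would pass 70% of its speed; a pose out of reach is approached as far as the arm can. A call with a number of a shift or a turn outside -1 to 1 is refused whole. A call with a gripper value outside its range is refused whole. "hand" is the closure, from -1 (fully open) to 1 (shut), set as the call begins (left out, the last holds). The fingers move at their own pace and stop on an object; "grip_force" is the grip in N (left out, the last holds). Time passes only in rows, so rows that do not move let the fingers close. It gives the time, the measured TCP pose, the force, the opening and the grip force at its end, in the units of the state.
- robot.sense(): the state, without advancing time (a new reading comes with each control period).
- imaging.capture(name): name is "scene" or "top" or "wrist"; returns a dict with "pixels" (400x640x3 uint8, red, green, blue), "z_map" (400x640 float32, m along the optical axis (not along the pixel's ray), 0 where there is no reading), "fx", "fy", "cx", "cy" (pixels), "world_from_camera" (4x4, takes a point from camera to world coordinates). Camera axes: x right, y down, z forward; pixel columns grow to the right and rows downward; lengths in m; the calibration is good to about 2 mm. A picture is of the moment at which its call begins.
- ticket.close_job(): hands the job in; it is judged then, once.
The state is a dict: "t": time; "joints": joint angles; "joint_vel": joint speeds; "tau": joint torques, N m; "position": TCP position; "ee_rot": TCP orientation; "wrist_force": force on the tool from outside, world axes, zero at the start; "torque": the same for the moment, N m; "grip_width": finger opening in m; "gripper_force": force on a finger pad.
Only numpy, scipy, OpenCV 4.12 (cv2) and the standard library are available. Lean on these libraries where they do the work, as an engineer would, in place of code of your own. Each camera call takes 0.05 s, during which the arm holds its last target. There are 200 camera calls.

## Working session

There is one attempt and no reset: what is moved stays moved. The work goes in short steps, Python scripts to look and compute and a tool call to move; the robot and the scene stay as the last step left them, time stands still between calls to the robot, and variables do not carry over. Pictures are saved under pics/ and viewed, at most 14 in all, crops included, and the job is handed in when it is done.

Besides the shell and the picture viewer there is one more tool, called after ">>>" in YAML: its name, and indented under it one key for each argument. play_rows: Moves the arm, as the interface text tells. Its arguments: {"type":"object","properties":{"moves":{"type":"array"},"hand":{"type":"number"},"grip_force":{"type":"number"}},"required":["moves"]}

```bash
mkdir -p pics; cat > h.py <<'E'
import numpy as np, cv2
from station import robot, imaging, ticket
def cap(n,save=None):
    c=imaging.capture(n)
    if save: cv2.imwrite('pics/'+save,cv2.cvtColor(c['pixels'],cv2.COLOR_RGB2BGR))
    return c
def cloud(c):
    z=c['z_map']; v,u=np.mgrid[0:z.shape[0],0:z.shape[1]]
    p=np.stack([(u-c['cx'])/c['fx']*z,(v-c['cy'])/c['fy']*z,z],-1)
    T=c['world_from_camera']; w=p@T[:3,:3].T+T[:3,3]; w[z==0]=np.nan
    return w
E
python3 - <<'E'
from h import *
for n in ['top','scene']:
    c=cap(n,n+'1.png'); np.savez(n+'1.npz',**c); print(n,c['fx'],c['cx'],c['cy'],np.round(c['world_from_camera'],3).tolist())
s=robot.sense(); print({k:np.round(v,3).tolist() for k,v in s.items()})
E
```

```text
top 367.4889123489986 321.4446652737129 198.29059535009665 [[-0.012, -0.992, 0.125, 0.416], [-1.0, 0.011, -0.014, -0.028], [0.013, -0.125, -0.992, 1.135], [0.0, 0.0, 0.0, 1.0]]
scene 416.7363027765406 315.25499378406795 203.5937529292635 [[-0.877, -0.361, 0.317, 0.134], [-0.48, 0.631, -0.609, 0.721], [0.019, -0.687, -0.727, 0.95], [0.0, 0.0, 0.0, 1.0]]
{'t': 0.1, 'joints': [1.072, 0.343, 1.525, 0.0, 1.275, -0.146], 'joint_vel': [-0.001, -0.0, -0.003, 0.001, 0.002, 0.0], 'tau': [0.001, -43.201, -24.469, 0.072, 0.053, -0.0], 'position': [0.181, 0.492, 0.226], 'ee_rot': [0.175, 0.984, -0.001, -0.0], 'wrist_force': [0.113, 0.474, 1.195], 'torque': [-0.024, -0.014, -0.014], 'gripper_force': 0.0, 'grip_width': 0.092}
```

View pics/top1.png

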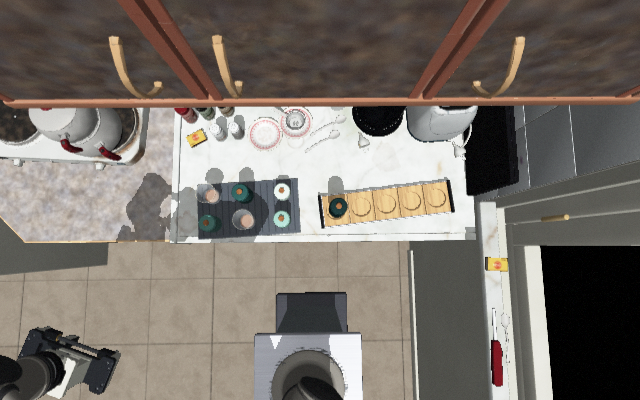

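View pics/scene1.png

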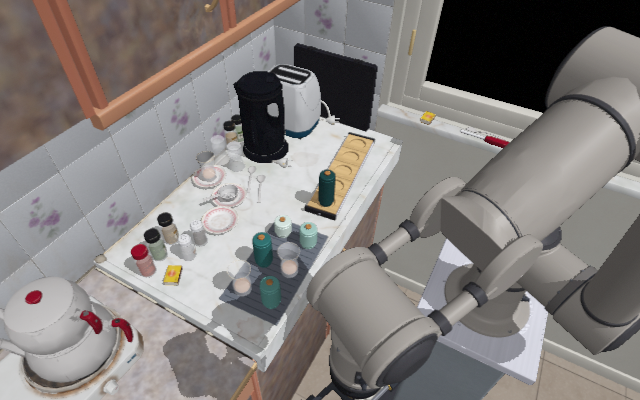

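Top view: mat at left (x 195–300, y 180–237). Canisters are at about (240,193) dark, (207,223) teal, (282,190) very pale and (282,217) light. The glasses are at (209,195) and (244,219). The tallest is in the rail's left end well (338,207), and the empty wells run to (437,198).

```bash
python3 - <<'E'
from h import *
for n in ['top','scene']:
    c=dict(np.load(n+'1.npz')); w=cloud(c); px=c['pixels']
    if n=='top': cv2.imwrite('pics/crop.png',cv2.cvtColor(cv2.resize(px[170:245,185:465],None,fx=2.8,fy=2.8,interpolation=cv2.INTER_CUBIC),cv2.COLOR_RGB2BGR))
    # object blobs: points above 40mm in work area
    m=((w[...,2]>0.045)&(w[...,2]<0.16)&(w[...,0]>0.3)&(w[...,0]<0.6)&(w[...,1]>-0.4)&(w[...,1]<0.4)).astype(np.uint8)
    k,l,st,ce=cv2.connectedComponentsWithStats(m)
    print(n)
    for i in range(1,k):
        if st[i,4]<25: continue
        P=w[l==i]; C=px[l==i]; zt=np.percentile(P[:,2],97); b=P[:,2]>zt-.014
        print(ce[i].round(),st[i,4],'ztop',P[:,2].max().round(4),zt.round(4),'ctr',((P[b,:2].max(0)+P[b,:2].min(0))/2).round(4),'mean',P[b,:2].mean(0).round(4),'span',np.ptp(P[b,:2],axis=0).round(3),np.median(C,0))
    # rail slab
    if n=='top':
        hsv=cv2.cvtColor(px,cv2.COLOR_RGB2HSV)
        for nm,q in [('rail',(w[...,2]>0.012)&(w[...,2]<0.03)&(w[...,0]>0.3)&(w[...,0]<0.6)&(w[...,1]<0.02)&(w[...,1]>-0.45)&(hsv[...,1]>70)),('mat',(abs(w[...,2])<0.015)&(w[...,1]>0)&(w[...,1]<.4)&(w[...,0]<.6)&(w[...,0]>.3)&(hsv[...,2]<110))]:
            P=w[q]; P=P[:,:2].astype(np.float32)
            r=cv2.minAreaRect(P); print(nm,len(P),r, w[q][:,2].mean())
E
```

```text
top
[204. 192.] 236 ztop 0.0977 0.0959 ctr [0.5676 0.2907] mean [0.5718 0.2989] span [0.056 0.056] [139.5 143.5 146. ]
[282. 191.] 215 ztop 0.0689 0.0661 ctr [0.5765 0.0747] mean [0.5757 0.0747] span [0.046 0.045] [235. 245. 240.]
[241. 193.] 301 ztop 0.1154 0.1138 ctr [0.5676 0.1901] mean [0.5672 0.1885] span [0.044 0.046] [51. 96. 87.]
[338. 207.] 284 ztop 0.1423 0.1379 ctr [ 0.5212 -0.0877] mean [ 0.5209 -0.0886] span [0.045 0.044] [33.  58.  56.5]
[241. 219.] 210 ztop 0.0971 0.095 ctr [0.4906 0.1827] mean [0.4926 0.1897] span [0.057 0.057] [121.  121.5 122. ]
[281. 219.] 236 ztop 0.0844 0.0825 ctr [0.4924 0.0746] mean [0.4922 0.0744] span [0.044 0.047] [176.  215.5 204. ]
[208. 223.] 288 ztop 0.1012 0.0985 ctr [0.481  0.2838] mean [0.4816 0.2833] span [0.045 0.045] [56. 85. 80.]
rail 2647 ((0.5398193001747131, -0.2434106022119522), (0.09254530817270279, 0.3908306956291199), 6.326848983764648) 0.018214497078727222
mat 2276 ((0.5226994156837463, 0.21601492166519165), (0.160274475812912, 0.3794974684715271), 4.056056499481201) 0.003680110688940759
scene
[327. 184.] 463 ztop 0.14 0.136 ctr [ 0.5187 -0.0883] mean [ 0.517  -0.0855] span [0.048 0.048] [25. 56. 57.]
[283. 222.] 205 ztop 0.0674 0.0656 ctr [0.5741 0.0756] mean [0.5715 0.0771] span [0.048 0.046] [208. 222. 217.]
[308. 231.] 282 ztop 0.0837 0.0805 ctr [0.4906 0.0743] mean [0.4887 0.0769] span [0.046 0.046] [159.  186.5 179.5]
[262. 245.] 466 ztop 0.1151 0.1129 ctr [0.5648 0.1883] mean [0.5628 0.1913] span [0.047 0.048] [45. 95. 90.]
[289. 254.] 422 ztop 0.0981 0.0939 ctr [0.4879 0.1803] mean [0.4921 0.1747] span [0.058 0.058] [150. 150. 153.]
[239. 272.] 448 ztop 0.096 0.0936 ctr [0.5649 0.2885] mean [0.5709 0.2835] span [0.058 0.058] [191. 177. 170.]
[270. 288.] 452 ztop 0.0998 0.0969 ctr [0.4793 0.2841] mean [0.4775 0.2861] span [0.047 0.047] [60. 97. 93.]
```

View pics/crop.png

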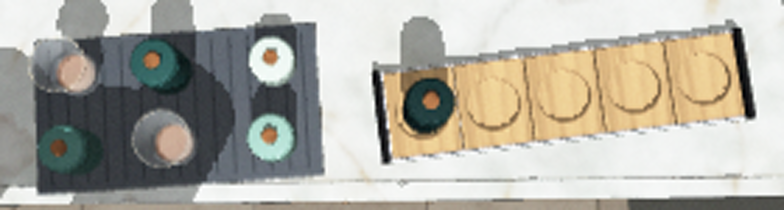

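```bash
cat >> h.py <<'E'
def onplane(c,u,v,z):
    T=c['world_from_camera']; d=np.stack([(np.asarray(u)-c['cx'])/c['fx'],(np.asarray(v)-c['cy'])/c['fy'],np.ones(len(u))],-1)@T[:3,:3].T
    return T[:3,3]+d*((z-T[2,3])/d[:,2])[:,None]
def plan(x,y,z,ang=None,pose=None):
    "tool-axis shift (full-scale units of 20 mm) and turn (units of .12) to reach target; tool down"
    from scipy.spatial.transform import Rotation as R
    s=robot.sense(); r=R.from_quat(s['ee_rot']).as_matrix(); p=np.array(s['position'])
    yang=np.arctan2(r[1,1],r[0,1]); d=r.T@(np.array([x,y,z])-p)/.02
    print('pos',p.round(4),'yang',yang.round(3),'tilt',r[:2,2].round(4),'shift units',d.round(2), 'turn units', None if ang is None else round(-(ang-yang)/.12,2),'F',np.round(s['wrist_force'],1),'w',round(s['grip_width'],4),'t',s['t'])
E
python3 - <<'E'
from h import *
for n in ['top','scene']:
    c=dict(np.load(n+'1.npz')); w=cloud(c); hsv=cv2.cvtColor(c['pixels'],cv2.COLOR_RGB2HSV)
    q=(abs(w[...,2]-.02)<.012)&(w[...,0]>.42)&(w[...,0]<.66)&(w[...,1]<-.01)&(w[...,1]>-.5)
    for nm,m in [('oak',q&(hsv[...,1]>60)&(hsv[...,2]>100)),('cap',q&(hsv[...,2]<60)),]:
        m=cv2.morphologyEx(m.astype(np.uint8),cv2.MORPH_CLOSE,np.ones((3,3)))
        k,l,st,ce=cv2.connectedComponentsWithStats(m)
        for i in range(1,k):
            if st[i,4]<20: continue
            v,u=np.nonzero(l==i); P=onplane(c,u,v,.02 if nm=='oak' else .022)[:,:2]
            r=cv2.minAreaRect(P.astype(np.float32)); print(n,nm,st[i],np.round(P.mean(0),4),np.round(r[0],4),np.round(r[1],3),round(r[2],1))
    o=(w[...,2]>.05)&(w[...,2]<.5)&(w[...,1]<-.13)&(w[...,1]>-.6)&(w[...,0]>.3)&(w[...,0]<.8)
    print('obst front x',np.nanpercentile(w[o][:,0],[0,1,5]),'y range',[(round(float(a),2),w[o&(abs(w[...,1]-a)<.02)][:,0].min().round(3)) for a in np.arange(-.56,-.14,.04) if (o&(abs(w[...,1]-a)<.02)).any()])
plan(.566,.1888,.15,1.22)
E
```

```text
top oak [ 322  182  129   44 3477] [ 0.5396 -0.2532] [ 0.5391 -0.2414] [0.092 0.387] 6.3
top cap [466 164   5  31 103] [ 0.6113 -0.4979] [ 0.6118 -0.4977] [0.011 0.094] 88.8
top cap [447 180   7  32  93] [ 0.5612 -0.4384] [ 0.561  -0.4384] [0.097 0.009] 6.2
top cap [318 195   6  33  81] [ 0.5171 -0.0407] [ 0.5175 -0.0405] [0.098 0.008] 6.4
obst front x [0.30005261 0.30904744 0.34769801] y range [(-0.56, np.float64(0.3)), (-0.52, np.float64(0.3)), (-0.48, np.float64(0.3)), (-0.44, np.float64(0.73)), (-0.4, np.float64(0.728)), (-0.36, np.float64(0.727)), (-0.32, np.float64(0.731)), (-0.28, np.float64(0.772)), (-0.24, np.float64(0.766)), (-0.2, np.float64(0.767)), (-0.16, np.float64(0.784))]
scene oak [ 308  134   65   80 1720] [ 0.5308 -0.2482] [ 0.5349 -0.2401] [0.093 0.391] 6.3
scene cap [344 118  24  12 112] [ 0.6105 -0.4963] [ 0.6109 -0.4962] [0.096 0.034] 1.3
scene cap [319 200  13   6  40] [ 0.5146 -0.0727] [ 0.5154 -0.0729] [0.038 0.019] 16.7
scene cap [305 206  30  13 127] [ 0.5114 -0.0338] [ 0.5116 -0.0328] [0.098 0.018] 6.3
obst front x [0.30003023 0.31146085 0.35707923] y range [(-0.56, np.float64(0.3)), (-0.52, np.float64(0.3)), (-0.48, np.float64(0.3)), (-0.44, np.float64(0.727)), (-0.4, np.float64(0.725)), (-0.36, np.float64(0.722)), (-0.32, np.float64(0.73)), (-0.28, np.float64(0.77)), (-0.24, np.float64(0.762)), (-0.2, np.float64(0.763)), (-0.16, np.float64(0.779))]
pos [0.1812 0.4924 0.2261] yang 1.218 tilt [-0.0007 -0.0012] shift units [-23.3   -7.59   3.81] turn units -0.02 F [0.1 0.5 1.2] w 0.092 t 0.1
```

>>> play_rows:
  moves: [-0.97,-0.32,0,0,0,0,-0.97,-0.32,0,0,0,0,-0.97,-0.32,0,0,0,0,-0.97,-0.32,0,0,0,0,-0.97,-0.32,0,0,0,0,-0.97,-0.32,0,0,0,0,-0.97,-0.32,0,0,0,0,-0.97,-0.32,0,0,0,0,-0.97,-0.32,0,0,0,0,-0.97,-0.32,0,0,0,0,-0.97,-0.32,0,0,0,0,-0.97,-0.32,0,0,0,0]
  hand: -0.52
  grip_force: 30

```text
t: 1.3
position: [0.3737, 0.3395, 0.2264]
ee_rot: [0.175, 0.984, -0.0, -0.0]
wrist_force: [0.6, -0.2, 0.1]
grip_width: 0.0695
gripper_force: 0.0
```

>>> play_rows:
  moves: [-0.97,-0.32,0,0,0,0,-0.97,-0.32,0,0,0,0,-0.97,-0.32,0,0,0,0,-0.97,-0.32,0,0,0,0,-0.97,-0.32,0,0,0,0,-0.97,-0.32,0,0,0,0,-0.97,-0.32,0,0,0,0,-0.97,-0.32,0,0,0,0,-0.97,-0.32,0,0,0,0,-0.97,-0.32,0,0,0,0,-0.97,-0.32,0,0,0,0,-0.97,-0.32,0,0,0,0]

```text
t: 2.5
position: [0.566, 0.1869, 0.2264]
ee_rot: [0.175, 0.984, -0.0, -0.0]
wrist_force: [-0.3, 0.0, 0.1]
grip_width: 0.0696
gripper_force: 0.0
```

```bash
python3 - <<'E'
from h import *
plan(.566,.1888,.061,1.22)
c=cap('wrist','w1.png'); np.savez('w1.npz',**c); print(c['world_from_camera'].round(3).tolist())
E
```

```text
pos [0.566  0.1869 0.2264] yang 1.218 tilt [-0.0006 -0.0001] shift units [0.03 0.09 8.27] turn units -0.02 F [-0.3  0.   0.1] w 0.0696 t 2.5
[[0.345, 0.902, 0.259, 0.497], [0.939, -0.332, -0.096, 0.213], [-0.0, 0.276, -0.961, 0.384], [0.0, 0.0, 0.0, 1.0]]
```

View pics/w1.png

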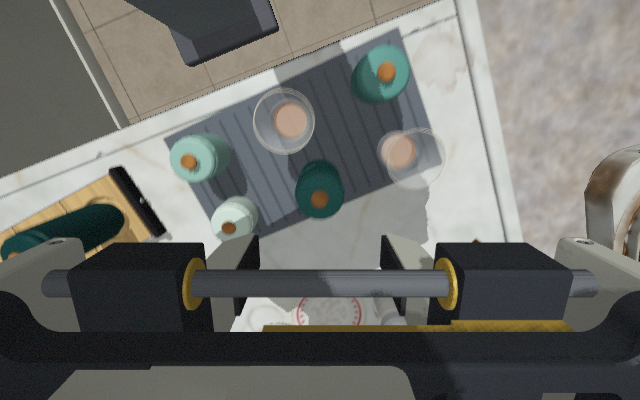

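The wrist view shows the 110 knob at (319,198), 94 at (386,72), 78 at (188,162), 62 at (228,228), and the glasses at (284,121) and (413,157). I'll cast the knobs as a third measurement.

```bash
python3 - <<'E'
from h import *
c=dict(np.load('w1.npz')); w=cloud(c)
for n,(u,v),h in [('110',(319,198),.110),('94',(386,72),.094),('78',(188,162),.078),('62',(228,228),.062)]:
    hsv=cv2.cvtColor(c['pixels'],cv2.COLOR_RGB2HSV)
    m=np.zeros(hsv.shape[:2],bool); m[v-15:v+16,u-15:u+16]=True
    m&=(hsv[...,0]<16)&(hsv[...,1]>110)
    vv,uu=np.nonzero(m); uc=(uu.min()+uu.max())/2; vc=(vv.min()+vv.max())/2
    print(n,m.sum(),uc,vc,onplane(c,[uc],[vc],.004+h-.003)[0].round(4), onplane(c,[uu.mean()],[vv.mean()],.004+h-.003)[0].round(4), 'ztop',np.nanmax(w[...,2][m]).round(3))
E
```

```text
110 172 319.0 199.0 [0.5682 0.1861 0.111 ] [0.568  0.1863 0.111 ] ztop 0.115
94 128 386.0 72.0 [0.4825 0.2815 0.095 ] [0.4827 0.2802 0.095 ] ztop 0.099
78 86 188.5 162.0 [0.4937 0.0714 0.079 ] [0.4936 0.0712 0.079 ] ztop 0.083
62 110 228.5 227.5 [0.5767 0.0725 0.063 ] [0.5767 0.0723 0.063 ] ztop 0.067
```

>>> play_rows:
  moves: [0,0.05,0.92,0,0,0,0,0,0.92,0,0,0,0,0,0.92,0,0,0,0,0,0.92,0,0,0,0,0,0.92,0,0,0,0,0,0.92,0,0,0,0,0,0.92,0,0,0,0,0,0.92,0,0,0,0,0,0.9,0,0,0]

```text
t: 3.45
position: [0.5654, 0.1887, 0.0605]
ee_rot: [0.175, 0.984, -0.0, -0.0]
wrist_force: [-0.3, 0.4, -0.3]
grip_width: 0.0698
gripper_force: 0.0
```

>>> play_rows:
  moves: [0,0,0,0,0,0,0,0,0,0,0,0,0,0,0,0,0,0,0,0,0,0,0,0,0,0,0,0,0,0,0,0,0,0,0,0,0,0,0,0,0,0,0,0,0,0,0,0]
  hand: 1
  grip_force: 30

```text
t: 4.25
position: [0.5662, 0.1887, 0.0625]
ee_rot: [0.176, 0.984, 0.0, 0.001]
wrist_force: [0.2, -0.5, 6.3]
grip_width: 0.0496
gripper_force: 30.0
```

>>> play_rows:
  moves: [0,0,-0.4,0,0,0,0,0,-0.8,0,0,0,0,0,-0.8,0,0,0.9,0,0,-0.8,0,0,0.9,0,0,-0.8,0,0,0.9,0,0,-0.8,0,0,0.9,0,0,-0.8,0,0,0.9,0,0,-0.8,0,0,0.9,0,0,-0.8,0,0,0.9,0,0,-0.8,0,0,0.9,0,0,-0.4,0,0,0.9,0,0,0,0,0,0.9]

```text
t: 5.45
position: [0.5657, 0.1888, 0.2228]
ee_rot: [0.658, 0.753, 0.001, 0.0]
wrist_force: [0.1, -0.5, -2.9]
grip_width: 0.0496
gripper_force: 29.9
```

```bash
python3 - <<'E'
from h import *
plan(.528,-.1625,.22,.11)
E
```

```text
pos [0.5657 0.1888 0.2228] yang 0.134 tilt [0.0013 0.0005] shift units [-17.16  -4.21   0.13] turn units 0.2 F [ 0.1 -0.5 -2.9] w 0.0496 t 5.45
```

>>> play_rows:
  moves: [-0.5,-0.12,0,0,0,0,-0.98,-0.24,0,0,0,0,-0.98,-0.24,0,0,0,0,-0.98,-0.24,0,0,0,0,-0.98,-0.24,0,0,0,0,-0.98,-0.24,0,0,0,0,-0.98,-0.24,0,0,0,0,-0.98,-0.24,0,0,0,0,-0.98,-0.24,0,0,0,0,-0.98,-0.24,0,0,0,0,-0.98,-0.24,0,0,0,0,-0.98,-0.24,0,0,0,0]

```text
t: 6.65
position: [0.5409, -0.0437, 0.221]
ee_rot: [0.656, 0.755, -0.0, -0.001]
wrist_force: [-0.5, -0.6, -3.4]
grip_width: 0.0499
gripper_force: 29.9
```

>>> play_rows:
  moves: [-0.98,-0.24,0,0,0,0,-0.98,-0.24,0,0,0,0,-0.98,-0.24,0,0,0,0,-0.98,-0.24,0,0,0,0,-0.98,-0.24,0,0,0,0,-0.68,-0.24,0,0,0,0,-0.3,-0.1,0,0,0,0,0,0,0,0,0,0.2]

```text
t: 7.45
position: [0.5271, -0.1637, 0.2212]
ee_rot: [0.666, 0.746, -0.0, -0.0]
wrist_force: [-0.3, 0.6, -2.7]
grip_width: 0.0493
gripper_force: 29.9
```

```bash
python3 - <<'E'
from h import *
plan(.528,-.1625,.070,.11)
c=cap('wrist','w2.png'); np.savez('w2.npz',**c)
c=cap('top'); np.savez('t2.npz',**c)
c=cap('scene','s2.png'); np.savez('s2.npz',**c)
E
```

```text
pos [ 0.5271 -0.1637  0.2212] yang 0.113 tilt [-0.0006  0.0005] shift units [0.05 0.05 7.56] turn units 0.02 F [-0.3  0.6 -2.7] w 0.0493 t 7.45
```

View pics/w2.png

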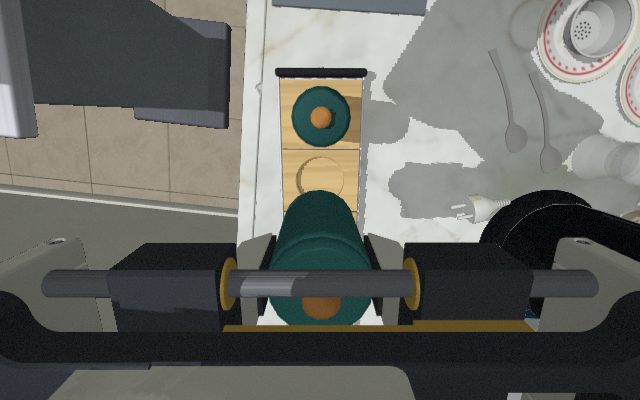

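The wrist view shows the end cap at (321,72), the tallest at (321,117), and the empty second well centred near (321,178), partly hidden by the held canister. I'll cast these onto the rail planes.

```bash
python3 - <<'E'
from h import *
c=dict(np.load('w2.npz')); hsv=cv2.cvtColor(c['pixels'],cv2.COLOR_RGB2HSV)
m=np.zeros((400,640),bool); m[60:82,268:376]=True; m&=hsv[...,2]<60
v,u=np.nonzero(m); print('cap px',u.min(),u.max(),v.min(),v.max()); P=onplane(c,u,v,.022)[:,:2]
r=cv2.minAreaRect(P.astype(np.float32)); print('cap',np.round(r[0],4),np.round(r[1],4),r[2])
# oak side edges, rows 85-210
oak=(hsv[...,0]>8)&(hsv[...,0]<24)&(hsv[...,1]>60)&(hsv[...,2]>100)
L=[];Rr=[]
for row in list(range(150,190,2)):
    x=np.nonzero(oak[row,260:390])[0]+260
    if len(x): L.append((x.min(),row)); Rr.append((x.max(),row))
for nm,A in(('L',L),('R',Rr)):
    A=np.array(A); Q=onplane(c,A[:,0],A[:,1],.02)[:,:2]; Q=Q; f=np.polyfit(Q[:,1],Q[:,0],1); print(nm,'x at y=-.16',np.polyval(f,-.16).round(4),'slope',f[0].round(3),A[0],A[-1])
cr=cv2.cvtColor(c['pixels'][140:215,270:375],cv2.COLOR_RGB2BGR); cv2.imwrite('pics/w2c.png',cv2.resize(cr,None,fx=6,fy=6,interpolation=cv2.INTER_CUBIC))
print(onplane(c,[298,343,321],[177,177,157],.02)[:,:2].round(4))
print('tallest knob',onplane(c,[321],[117],.135)[:,:2])
E
```

```text
cap px 275 366 68 77
cap [ 0.5156 -0.0442] [0.1004 0.0092] 6.467296600341797
L x at y=-.16 0.4824 slope -0.115 [282 150] [283 188]
R x at y=-.16 0.574 slope -0.114 [358 150] [357 188]
[[ 0.5016 -0.1642]
 [ 0.5561 -0.158 ]
 [ 0.5267 -0.1368]]
tallest knob [[ 0.52095396 -0.09051824]]
```

View pics/w2c.png

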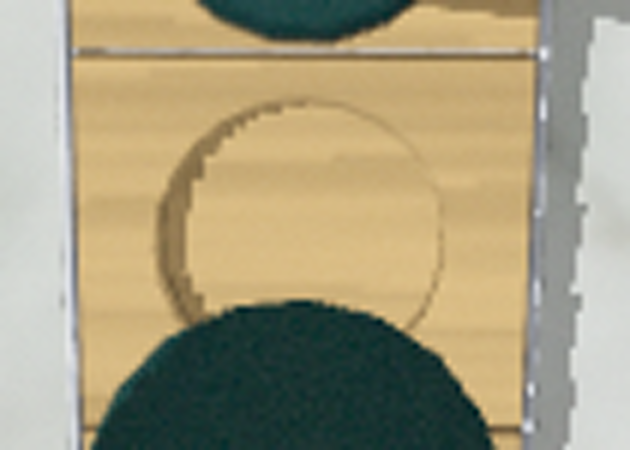

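>>> play_rows:
  moves: [0,0,0.7,0,0,0,0,0,0.9,0,0,0,0,0,0.9,0,0,0,0,0,0.9,0,0,0,0,0,0.9,0,0,0,0,0,0.9,0,0,0,0,0,0.8,0,0,0,0,0,0.5,0,0,0,0,0,0.3,0,0,0,0,0,0.3,0,0,0,0,0,0.2,0,0,0,0,0,0.1,0,0,0]

```text
t: 8.8
position: [0.5277, -0.1632, 0.0735]
ee_rot: [0.666, 0.746, 0.0, 0.0]
wrist_force: [1.2, -0.1, -2.9]
grip_width: 0.0495
gripper_force: 29.9
```

>>> play_rows:
  moves: [0,0,0.05,0,0,0,0,0,0.05,0,0,0,0,0,0.05,0,0,0,0,0,0.05,0,0,0,0,0,0,0,0,0]

```text
t: 9.3
position: [0.5278, -0.1634, 0.0705]
ee_rot: [0.666, 0.746, 0.0, 0.001]
wrist_force: [-2.9, -0.1, 3.8]
grip_width: 0.0495
gripper_force: 30.0
```

>>> play_rows:
  moves: [0,0,0,0,0,0,0,0,0,0,0,0,0,0,0,0,0,0,0,0,0,0,0,0,0,0,0,0,0,0]
  hand: -0.52

```text
t: 9.8
position: [0.5276, -0.1631, 0.0694]
ee_rot: [0.666, 0.746, 0.0, -0.0]
wrist_force: [0.4, -0.4, -0.0]
grip_width: 0.0693
gripper_force: 0.0
```

>>> play_rows:
  moves: [0,0,-0.4,0,0,0,0,0,-0.8,0,0,0,0,0,-0.8,0,0,0,0,0,-0.9,0,0,-0.9,0,0,-0.9,0,0,-0.9,0,0,-0.9,0,0,-0.9,0,0,-0.9,0,0,-0.9,0,0,-0.8,0,0,-0.9,0,0,-0.4,0,0,-0.9,0,0,0,0,0,-0.9,0,0,0,0,0,-0.9,0,0,0,0,0,-0.9]

```text
t: 11.0
position: [0.5276, -0.1631, 0.2062]
ee_rot: [0.238, 0.971, -0.0, 0.0]
wrist_force: [-0.7, -0.1, 0.1]
grip_width: 0.07
gripper_force: 0.0
```

```bash
python3 - <<'E'
from h import *
plan(.481,.283,.2,1.22)
c=cap('scene','s3.png'); w=cloud(c)
m=((w[...,2]>0.045)&(w[...,2]<0.16)&(w[...,0]>0.45)&(w[...,0]<0.62)&(w[...,1]>-0.25)&(w[...,1]<-.04))
for y in (-.088,-.163):
    q=m&(abs(w[...,1]-y)<.03); print(y,np.percentile(w[q][:,2],[98,100]).round(4))
E
```

```text
pos [ 0.5276 -0.1631  0.2062] yang 1.09 tilt [ 0.0007 -0.0002] shift units [12.38 18.71  0.31] turn units -1.08 F [-0.7 -0.1  0.1] w 0.07 t 11.0
-0.088 [0.1367 0.1394]
-0.163 [0.1214 0.1241]
```

View pics/s3.png

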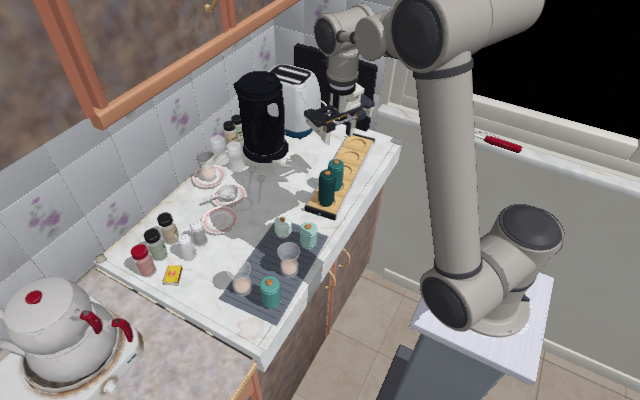

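The 110 stands upright next to the tallest at (336,175), with its top at z=0.122, so it is seated. Next is the 94.

>>> play_rows:
  moves: [0.3,0.46,0,0,0,0,0.62,0.94,0,0,0,0,0.62,0.94,0,0,0,0,0.62,0.94,0,0,0,0,0.62,0.94,0,0,0,0,0.62,0.94,0,0,0,0,0.62,0.94,0,0,0,0,0.62,0.94,0,0,0,0,0.62,0.94,0,0,0,0,0.62,0.94,0,0,0,0,0.62,0.94,0,0,0,0,0.62,0.94,0,0,0,0]

```text
t: 12.25
position: [0.5016, 0.0959, 0.2058]
ee_rot: [0.241, 0.97, 0.0, 0.0]
wrist_force: [0.4, 0.1, -0.2]
grip_width: 0.0699
gripper_force: 0.0
```

>>> play_rows:
  moves: [0.62,0.94,0,0,0,0,0.62,0.94,0,0,0,0,0.62,0.94,0,0,0,0,0.62,0.94,0,0,0,0,0.62,0.94,0,0,0,0,0.62,0.94,0,0,0,0,0.62,0.94,0,0,0,0,0.62,0.94,0,0,0,0,0.3,0.46,0,0,0,0,0,0,0,0,0,0]

```text
t: 13.25
position: [0.4829, 0.2858, 0.2056]
ee_rot: [0.24, 0.971, 0.0, -0.0]
wrist_force: [-0.1, -0.7, 0.6]
grip_width: 0.0695
gripper_force: 0.0
```

```bash
python3 - <<'E'
from h import *
plan(.481,.283,.047)
E
```

```text
pos [0.4829 0.2858 0.2056] yang 1.087 tilt [0.0001 0.0003] shift units [ 0.02 -0.17  7.93] turn units None F [-0.1 -0.7  0.6] w 0.0695 t 13.25
```

>>> play_rows:
  moves: [0,-0.17,0.9,0,0,0,0,0,0.9,0,0,0,0,0,0.9,0,0,0,0,0,0.9,0,0,0,0,0,0.9,0,0,0,0,0,0.9,0,0,0,0,0,0.9,0,0,0,0,0,0.9,0,0,0,0,0,0.7,0,0,0]

```text
t: 14.15
position: [0.4818, 0.2803, 0.0467]
ee_rot: [0.241, 0.971, -0.0, -0.0]
wrist_force: [0.3, 0.3, 0.4]
grip_width: 0.0696
gripper_force: 0.0
```

>>> play_rows:
  moves: [0,0,0,0,0,0,0,0,0,0,0,0,0,0,0,0,0,0,0,0,0,0,0,0,0,0,0,0,0,0,0,0,0,0,0,0,0,0,0,0,0,0,0,0,0,0,0,0]
  hand: 1

```text
t: 14.95
position: [0.4826, 0.2815, 0.0485]
ee_rot: [0.24, 0.971, 0.0, 0.001]
wrist_force: [-1.6, -2.4, 7.2]
grip_width: 0.049
gripper_force: 30.0
```

>>> play_rows:
  moves: [0,0,-0.4,0,0,0,0,0,-0.8,0,0,0,0,0,-0.9,0,0,0,0,0,-0.9,0,0,0.9,0,0,-0.9,0,0,0.9,0,0,-0.9,0,0,0.9,0,0,-0.9,0,0,0.9,0,0,-0.9,0,0,0.9,0,0,-0.9,0,0,0.9,0,0,-0.5,0,0,0.9,0,0,0,0,0,0.9,0,0,0,0,0,0.9]

```text
t: 16.15
position: [0.4816, 0.2817, 0.208]
ee_rot: [0.667, 0.745, 0.0, -0.0]
wrist_force: [-0.9, 0.2, -2.7]
grip_width: 0.0495
gripper_force: 30.0
```

```bash
python3 - <<'E'
from h import *
plan(.537,-.2405,.206,.11)
E
```

```text
pos [0.4816 0.2817 0.208 ] yang 0.11 tilt [-0.0001  0.0004] shift units [-26.26  -0.11   0.09] turn units -0.0 F [-0.9  0.2 -2.7] w 0.0495 t 16.15
```

>>> play_rows:
  moves: [-0.5,0,0,0,0,0,-0.97,-0.01,0,0,0,0,-0.97,-0.01,0,0,0,0,-0.97,-0.01,0,0,0,0,-0.97,-0.01,0,0,0,0,-0.97,-0.01,0,0,0,0,-0.97,-0.01,0,0,0,0,-0.97,-0.01,0,0,0,0,-0.97,-0.01,0,0,0,0,-0.97,-0.01,0,0,0,0,-0.97,-0.01,0,0,0,0,-0.97,-0.01,0,0,0,0]

```text
t: 17.35
position: [0.5047, 0.0581, 0.2074]
ee_rot: [0.664, 0.747, -0.0, -0.0]
wrist_force: [0.6, -0.3, -2.8]
grip_width: 0.0492
gripper_force: 30.0
```

>>> play_rows:
  moves: [-0.97,0,0,0,0,0,-0.97,0,0,0,0,0,-0.97,0,0,0,0,0,-0.97,0,0,0,0,0,-0.97,0,0,0,0,0,-0.97,0,0,0,0,0,-0.97,0,0,0,0,0,-0.97,0,0,0,0,0,-0.97,0,0,0,0,0,-0.97,0,0,0,0,0,-0.97,0,0,0,0,0,-0.97,0,0,0,0,0]

```text
t: 18.55
position: [0.531, -0.173, 0.2074]
ee_rot: [0.664, 0.747, -0.0, -0.0]
wrist_force: [0.3, -0.2, -1.8]
grip_width: 0.0494
gripper_force: 30.0
```

>>> play_rows:
  moves: [-0.97,0,0,0,0,0,-0.97,0,0,0,0,0,-0.97,0,0,0,0,0,-0.54,0,0,0,0,0,0,0,0,0,0,0]

```text
t: 19.05
position: [0.5395, -0.2421, 0.2072]
ee_rot: [0.666, 0.746, -0.0, -0.0]
wrist_force: [0.3, 0.0, -2.5]
grip_width: 0.0488
gripper_force: 30.0
```

```bash
python3 - <<'E'
from h import *
plan(.537,-.2405,.0565,.11)
E
```

```text
pos [ 0.5395 -0.2421  0.2072] yang 0.113 tilt [-0.0002  0.    ] shift units [ 0.09 -0.12  7.53] turn units 0.02 F [ 0.3  0.  -2.5] w 0.0488 t 19.05
```

Descend 7.5 units in two steps, slowing near the floor of the well.

>>> play_rows:
  moves: [0.05,-0.1,0.7,0,0,0,0,0,0.9,0,0,0,0,0,0.9,0,0,0,0,0,0.9,0,0,0,0,0,0.9,0,0,0,0,0,0.9,0,0,0,0,0,0.8,0,0,0,0,0,0.5,0,0,0,0,0,0.3,0,0,0,0,0,0.3,0,0,0,0,0,0.2,0,0,0,0,0,0.1,0,0,0]

```text
t: 20.25
position: [0.5376, -0.2397, 0.0595]
ee_rot: [0.666, 0.746, 0.0, 0.0]
wrist_force: [-0.5, -1.5, -3.2]
grip_width: 0.0492
gripper_force: 30.0
```

>>> play_rows:
  moves: [0,0,0.05,0,0,0,0,0,0.05,0,0,0,0,0,0.05,0,0,0,0,0,0,0,0,0]

```text
t: 20.65
position: [0.5376, -0.2398, 0.0566]
ee_rot: [0.666, 0.746, 0.0, 0.0]
wrist_force: [0.1, -0.2, -1.8]
grip_width: 0.0492
gripper_force: 30.0
```

>>> play_rows:
  moves: [0,0,0.04,0,0,0,0,0,0,0,0,0]

```text
t: 20.85
position: [0.5376, -0.2399, 0.0566]
ee_rot: [0.666, 0.746, 0.0, 0.0]
wrist_force: [-1.3, 1.0, 3.7]
grip_width: 0.0494
gripper_force: 30.0
```

>>> play_rows:
  moves: [0,0,0,0,0,0,0,0,0,0,0,0,0,0,0,0,0,0,0,0,0,0,0,0]
  hand: -0.4

```text
t: 21.25
position: [0.5375, -0.2397, 0.0556]
ee_rot: [0.666, 0.746, 0.0, -0.0]
wrist_force: [0.3, 0.0, 0.0]
grip_width: 0.0642
gripper_force: 0.0
```

>>> play_rows:
  moves: [0,0,-0.4,0,0,0,0,0,-0.8,0,0,0,0,0,-0.9,0,0,0,0,0,-0.9,0,0,0,0,0,-0.9,0,0,0,0,0,-0.9,0,0,0,0,0,-0.9,0,0,0,0,0,-0.7,0,0,0]

```text
t: 22.05
position: [0.5377, -0.2399, 0.1856]
ee_rot: [0.666, 0.746, 0.0, 0.001]
wrist_force: [-0.2, 0.3, -0.4]
grip_width: 0.064
gripper_force: 0.0
```

```bash
python3 - <<'E'
from h import *
plan(.4925,.0735,.19)
c=cap('scene'); w=cloud(c)
for y in (-.088,-.163,-.24):
    q=(w[...,2]>0.045)&(w[...,2]<0.15)&(abs(w[...,0]-.54)<.05)&(abs(w[...,1]-y)<.03); print(y,np.percentile(w[q][:,2],[98,100]).round(4))
E
```

```text
pos [ 0.5377 -0.2399  0.1856] yang 0.114 tilt [ 0.0015 -0.0008] shift units [15.82 -0.46 -0.24] turn units None F [-0.2  0.3 -0.4] w 0.064 t 22.05
-0.088 [0.1366 0.139 ]
-0.163 [0.1214 0.1252]
-0.24 [0.106  0.1085]
```

>>> play_rows:
  moves: [0.5,-0.03,0,0,0,0,0.97,-0.03,0,0,0,0,0.97,-0.03,0,0,0,0,0.97,-0.03,0,0,0,0,0.97,-0.03,0,0,0,0,0.97,-0.03,0,0,0,0,0.97,-0.03,0,0,0,0,0.97,-0.03,0,0,0,0,0.97,-0.03,0,0,0,0,0.97,-0.03,0,0,0,0,0.97,-0.03,0,0,0,0,0.97,-0.03,0,0,0,0]

```text
t: 23.3
position: [0.5042, -0.0166, 0.1837]
ee_rot: [0.665, 0.747, 0.0, -0.0]
wrist_force: [0.3, -0.1, 0.8]
grip_width: 0.0642
gripper_force: 0.0
```

>>> play_rows:
  moves: [0.97,-0.03,0,0,0,0,0.97,-0.03,0,0,0,0,0.97,-0.03,0,0,0,0,0.97,-0.03,0,0,0,0,0.77,0,0,0,0,0,0,0,0,0,0,0]

```text
t: 23.9
position: [0.4909, 0.0759, 0.1837]
ee_rot: [0.665, 0.747, 0.0, -0.0]
wrist_force: [-0.1, -0.5, 0.1]
grip_width: 0.0644
gripper_force: 0.0
```

```bash
python3 - <<'E'
from h import *
plan(.4925,.0735,.033,.11)
E
```

```text
pos [0.4909 0.0759 0.1837] yang 0.117 tilt [-0.0003  0.0005] shift units [-0.13  0.07  7.53] turn units 0.06 F [-0.1 -0.5  0.1] w 0.0644 t 23.9
```

>>> play_rows:
  moves: [-0.1,0.06,0.9,0,0,0,0,0,0.9,0,0,0,0,0,0.9,0,0,0,0,0,0.9,0,0,0,0,0,0.9,0,0,0,0,0,0.9,0,0,0,0,0,0.9,0,0,0,0,0,0.8,0,0,0,0,0,0.4,0,0,0,0,0,0,0,0,0]

```text
t: 24.9
position: [0.4926, 0.0716, 0.0329]
ee_rot: [0.666, 0.746, -0.001, -0.001]
wrist_force: [0.3, -0.4, -0.4]
grip_width: 0.0645
gripper_force: 0.0
```

>>> play_rows:
  moves: [0,0,0,0,0,0,0,0,0,0,0,0,0,0,0,0,0,0,0,0,0,0,0,0,0,0,0,0,0,0,0,0,0,0,0,0,0,0,0,0,0,0]
  hand: 1

```text
t: 25.6
position: [0.493, 0.0717, 0.0344]
ee_rot: [0.666, 0.746, -0.0, -0.0]
wrist_force: [-4.3, -0.3, 6.2]
grip_width: 0.0493
gripper_force: 30.0
```

>>> play_rows:
  moves: [0,0,-0.4,0,0,0,0,0,-0.8,0,0,0,0,0,-0.9,0,0,0,0,0,-0.9,0,0,0,0,0,-0.9,0,0,0,0,0,-0.9,0,0,0,0,0,-0.9,0,0,0,0,0,-0.9,0,0,0,0,0,-0.9,0,0,0,0,0,-0.5,0,0,0,0,0,0,0,0,0]

```text
t: 26.7
position: [0.4942, 0.0717, 0.1951]
ee_rot: [0.666, 0.746, 0.001, 0.001]
wrist_force: [0.1, -0.3, -4.0]
grip_width: 0.0491
gripper_force: 30.0
```

```bash
python3 - <<'E'
from h import *
plan(.5457,-.318,.196,.11)
c=cap('top'); w=cloud(c)
for y in (-.46,-.48,-.5,-.52):
    q=(abs(w[...,1]-y)<.01)&(w[...,0]>.45)&(w[...,0]<.68); print(y,np.nanpercentile(w[q][:,2],[5,50,95,100]).round(3))
E
```

```text
pos [0.4942 0.0717 0.1951] yang 0.114 tilt [0.0033 0.0001] shift units [-19.65   0.34  -0.04] turn units 0.03 F [ 0.1 -0.3 -4. ] w 0.0491 t 26.7
-0.46 [-0.004  0.002  0.667  0.682]
-0.48 [-0.004  0.002  0.643  0.661]
-0.5 [-0.002  0.145  0.592  0.639]
-0.52 [0.117 0.447 0.585 0.616]
```

>>> play_rows:
  moves: [-0.5,0.02,0,0,0,0,-0.97,0.02,0,0,0,0,-0.97,0.02,0,0,0,0,-0.97,0.02,0,0,0,0,-0.97,0.02,0,0,0,0,-0.97,0.02,0,0,0,0,-0.97,0.02,0,0,0,0,-0.97,0.02,0,0,0,0,-0.97,0.02,0,0,0,0,-0.97,0.02,0,0,0,0,-0.97,0.02,0,0,0,0,-0.97,0.02,0,0,0,0]

```text
t: 27.95
position: [0.5229, -0.1511, 0.1924]
ee_rot: [0.666, 0.746, -0.0, -0.001]
wrist_force: [-0.2, -0.1, -2.8]
grip_width: 0.049
gripper_force: 30.0
```

>>> play_rows:
  moves: [-0.97,0.01,0,0,0,0,-0.97,0.01,0,0,0,0,-0.97,0.01,0,0,0,0,-0.97,0.01,0,0,0,0,-0.97,0.01,0,0,0,0,-0.97,0.01,0,0,0,0,-0.97,0.01,0,0,0,0,-0.97,0.01,0,0,0,0,-0.72,0,0,0,0,0,0,0,0,0,0,0]

```text
t: 28.95
position: [0.5442, -0.3202, 0.1931]
ee_rot: [0.666, 0.746, -0.0, 0.0]
wrist_force: [-0.0, 0.1, -3.0]
grip_width: 0.0494
gripper_force: 30.0
```

```bash
python3 - <<'E'
from h import *
plan(.5457,-.3185,.0424,.11)
E
```

```text
pos [ 0.5442 -0.3202  0.1931] yang 0.112 tilt [-0.0002 -0.0003] shift units [0.08 0.09 7.54] turn units 0.02 F [-0.   0.1 -3. ] w 0.0494 t 28.95
```

>>> play_rows:
  moves: [0.05,0.08,0.7,0,0,0,0,0,0.9,0,0,0,0,0,0.9,0,0,0,0,0,0.9,0,0,0,0,0,0.9,0,0,0,0,0,0.9,0,0,0,0,0,0.8,0,0,0,0,0,0.5,0,0,0,0,0,0.3,0,0,0,0,0,0.3,0,0,0,0,0,0.2,0,0,0,0,0,0.1,0,0,0]

```text
t: 30.15
position: [0.546, -0.3169, 0.0457]
ee_rot: [0.666, 0.746, 0.0, 0.0]
wrist_force: [-0.4, -0.1, -3.3]
grip_width: 0.0492
gripper_force: 30.0
```

>>> play_rows:
  moves: [0,0,0.05,0,0,0,0,0,0.05,0,0,0,0,0,0.05,0,0,0,0,0,0,0,0,0]

```text
t: 30.55
position: [0.5459, -0.3169, 0.0427]
ee_rot: [0.666, 0.746, 0.0, 0.0]
wrist_force: [-0.0, 0.1, -2.4]
grip_width: 0.0488
gripper_force: 30.0
```

Almost on the floor: one more small step, then release and lift.

>>> play_rows:
  moves: [0,0,0.04,0,0,0,0,0,0,0,0,0]

```text
t: 30.75
position: [0.546, -0.317, 0.0424]
ee_rot: [0.666, 0.746, 0.0, 0.0]
wrist_force: [-1.4, 0.2, 1.3]
grip_width: 0.0489
gripper_force: 30.0
```

>>> play_rows:
  moves: [0,0,0,0,0,0,0,0,0,0,0,0,0,0,0,0,0,0,0,0,0,0,0,0]
  hand: -0.4

```text
t: 31.15
position: [0.546, -0.3169, 0.042]
ee_rot: [0.666, 0.746, 0.0, 0.0]
wrist_force: [-0.4, -0.4, -0.1]
grip_width: 0.064
gripper_force: 0.0
```

>>> play_rows:
  moves: [0,0,-0.4,0,0,0,0,0,-0.8,0,0,0,0,0,-0.9,0,0,0,0,0,-0.9,0,0,0,0,0,-0.9,0,0,0,0,0,-0.9,0,0,0,0,0,-0.9,0,0,0,0,0,-0.9,0,0,0,0,0,-0.5,0,0,0]

```text
t: 32.05
position: [0.5464, -0.3172, 0.1862]
ee_rot: [0.666, 0.746, 0.0, 0.001]
wrist_force: [-0.3, 0.3, 0.6]
grip_width: 0.0644
gripper_force: 0.0
```

```bash
python3 - <<'E'
from h import *
plan(.576,.074,.185)
c=cap('scene'); w=cloud(c)
for y in (-.088,-.163,-.24,-.318):
    q=(w[...,2]>0.045)&(w[...,2]<0.15)&(abs(w[...,0]-.54)<.05)&(abs(w[...,1]-y)<.03); print(y,np.percentile(w[q][:,2],[98,100]).round(4))
E
```

```text
pos [ 0.5464 -0.3172  0.1862] yang 0.114 tilt [ 0.0024 -0.0017] shift units [19.27  3.7   0.03] turn units None F [-0.3  0.3  0.6] w 0.0644 t 32.05
-0.088 [0.1371 0.1396]
-0.163 [0.1204 0.1239]
-0.24 [0.1047 0.1078]
-0.318 [0.0897 0.0923]
```

>>> play_rows:
  moves: [0.5,0.1,0,0,0,0,0.98,0.19,0,0,0,0,0.98,0.19,0,0,0,0,0.98,0.19,0,0,0,0,0.98,0.19,0,0,0,0,0.98,0.19,0,0,0,0,0.98,0.19,0,0,0,0,0.98,0.19,0,0,0,0,0.98,0.19,0,0,0,0,0.98,0.19,0,0,0,0,0.98,0.19,0,0,0,0,0.98,0.19,0,0,0,0]

```text
t: 33.3
position: [0.5633, -0.0851, 0.1837]
ee_rot: [0.665, 0.747, -0.0, -0.0]
wrist_force: [-0.1, 0.5, -0.8]
grip_width: 0.0641
gripper_force: 0.0
```

>>> play_rows:
  moves: [0.97,0.19,0,0,0,0,0.97,0.19,0,0,0,0,0.97,0.19,0,0,0,0,0.97,0.19,0,0,0,0,0.97,0.19,0,0,0,0,0.97,0.19,0,0,0,0,0.97,0.19,0,0,0,0,0.97,0.19,0,0,0,0,0.2,0,0,0,0,0,0,0,0,0,0,0]

```text
t: 34.3
position: [0.5751, 0.0752, 0.1837]
ee_rot: [0.665, 0.747, -0.0, -0.0]
wrist_force: [0.2, 0.8, 0.2]
grip_width: 0.0642
gripper_force: 0.0
```

```bash
python3 - <<'E'
from h import *
plan(.576,.074,.020,.11)
E
```

```text
pos [0.5751 0.0752 0.1837] yang 0.116 tilt [-0.0006 -0.0001] shift units [-0.06  0.04  8.19] turn units 0.05 F [0.2 0.8 0.2] w 0.0642 t 34.3
```

>>> play_rows:
  moves: [0,0.04,0.9,0,0,0,0,0,0.9,0,0,0,0,0,0.9,0,0,0,0,0,0.9,0,0,0,0,0,0.9,0,0,0,0,0,0.9,0,0,0,0,0,0.9,0,0,0,0,0,0.9,0,0,0,0,0,0.6,0,0,0,0,0,0.35,0,0,0,0,0,0,0,0,0]

```text
t: 35.4
position: [0.5761, 0.0737, 0.0202]
ee_rot: [0.666, 0.746, -0.0, -0.001]
wrist_force: [0.6, 0.2, 0.3]
grip_width: 0.0639
gripper_force: 0.0
```

>>> play_rows:
  moves: [0,0,0,0,0,0,0,0,0,0,0,0,0,0,0,0,0,0,0,0,0,0,0,0,0,0,0,0,0,0,0,0,0,0,0,0,0,0,0,0,0,0]
  hand: 1

```text
t: 36.1
position: [0.5767, 0.074, 0.0217]
ee_rot: [0.666, 0.746, 0.0, 0.0]
wrist_force: [-2.4, -0.3, 6.0]
grip_width: 0.0493
gripper_force: 30.0
```

>>> play_rows:
  moves: [0,0,-0.4,0,0,0,0,0,-0.8,0,0,0,0,0,-0.9,0,0,0,0,0,-0.9,0,0,0,0,0,-0.9,0,0,0,0,0,-0.9,0,0,0,0,0,-0.9,0,0,0,0,0,-0.9,0,0,0,0,0,-0.9,0,0,0,0,0,-0.8,0,0,0,0,0,0,0,0,0]

```text
t: 37.2
position: [0.5779, 0.0741, 0.1893]
ee_rot: [0.666, 0.746, 0.002, 0.002]
wrist_force: [0.3, -0.7, -1.9]
grip_width: 0.0492
gripper_force: 30.0
```

```bash
python3 - <<'E'
from h import *
plan(.5545,-.3955,.187,.11)
E
```

```text
pos [0.5779 0.0741 0.1893] yang 0.114 tilt [0.005  0.0002] shift units [-23.19  -3.84   0.11] turn units 0.03 F [ 0.3 -0.7 -1.9] w 0.0492 t 37.2
```

>>> play_rows:
  moves: [-0.5,-0.08,0,0,0,0,-0.97,-0.16,0,0,0,0,-0.97,-0.16,0,0,0,0,-0.97,-0.16,0,0,0,0,-0.97,-0.16,0,0,0,0,-0.97,-0.16,0,0,0,0,-0.97,-0.16,0,0,0,0,-0.97,-0.16,0,0,0,0,-0.97,-0.16,0,0,0,0,-0.97,-0.16,0,0,0,0,-0.97,-0.16,0,0,0,0,-0.97,-0.16,0,0,0,0]

```text
t: 38.4
position: [0.5645, -0.1534, 0.1853]
ee_rot: [0.666, 0.746, -0.001, -0.001]
wrist_force: [0.2, 0.6, -3.6]
grip_width: 0.0491
gripper_force: 30.0
```

>>> play_rows:
  moves: [-0.97,-0.16,0,0,0,0,-0.97,-0.16,0,0,0,0,-0.97,-0.16,0,0,0,0,-0.97,-0.16,0,0,0,0,-0.97,-0.16,0,0,0,0,-0.97,-0.16,0,0,0,0,-0.97,-0.16,0,0,0,0,-0.97,-0.16,0,0,0,0,-0.97,-0.16,0,0,0,0,-0.97,-0.16,0,0,0,0,-0.97,-0.16,0,0,0,0,-0.97,-0.16,0,0,0,0]

```text
t: 39.6
position: [0.5536, -0.3894, 0.1868]
ee_rot: [0.666, 0.746, 0.0, -0.0]
wrist_force: [0.3, -0.8, -3.1]
grip_width: 0.049
gripper_force: 30.0
```

>>> play_rows:
  moves: [-0.3,-0.06,0,0,0,0,0,0,0,0,0,0]

```text
t: 39.8
position: [0.5528, -0.395, 0.1864]
ee_rot: [0.666, 0.746, 0.0, -0.0]
wrist_force: [0.6, 0.5, -2.3]
grip_width: 0.0494
gripper_force: 30.0
```

```bash
python3 - <<'E'
from h import *
plan(.5545,-.396,.0297,.11)
c=cap('wrist','w5.png')
E
```

```text
pos [ 0.5528 -0.395   0.1864] yang 0.113 tilt [-0.0003  0.0005] shift units [-0.06  0.08  7.84] turn units 0.02 F [ 0.6  0.5 -2.3] w 0.0494 t 39.8
```

View pics/w5.png

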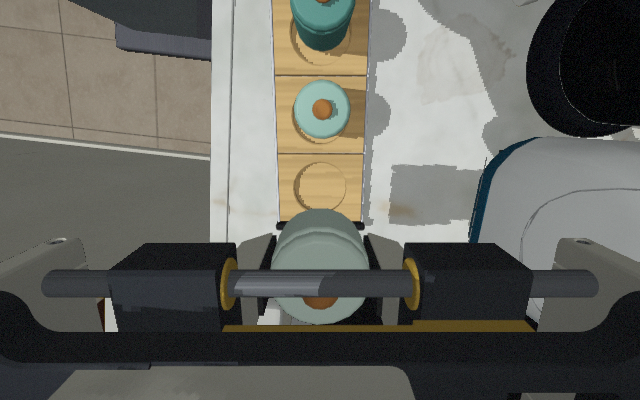

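The last well is at (321,187), in line with the fingers. The placed 78 at (321,108) stands in its well, and the toaster is clear.

>>> play_rows:
  moves: [-0.03,0.06,0.9,0,0,0,0,0,0.9,0,0,0,0,0,0.9,0,0,0,0,0,0.9,0,0,0,0,0,0.9,0,0,0,0,0,0.9,0,0,0,0,0,0.8,0,0,0,0,0,0.5,0,0,0,0,0,0.3,0,0,0,0,0,0.3,0,0,0,0,0,0.25,0,0,0,0,0,0.1,0,0,0]

```text
t: 41.05
position: [0.5546, -0.3943, 0.0338]
ee_rot: [0.666, 0.746, 0.0, -0.0]
wrist_force: [0.4, 0.1, -2.8]
grip_width: 0.0493
gripper_force: 30.0
```

>>> play_rows:
  moves: [0,0,0.05,0,0,0,0,0,0.05,0,0,0,0,0,0.05,0,0,0,0,0,0,0,0,0]

```text
t: 41.45
position: [0.5546, -0.3944, 0.031]
ee_rot: [0.666, 0.746, 0.0, 0.0]
wrist_force: [-0.3, -1.3, -2.8]
grip_width: 0.0497
gripper_force: 30.0
```

>>> play_rows:
  moves: [0,0,0.04,0,0,0,0,0,0.04,0,0,0,0,0,0,0,0,0]

```text
t: 41.75
position: [0.5546, -0.3945, 0.0297]
ee_rot: [0.666, 0.746, 0.0, 0.0]
wrist_force: [-0.9, 1.0, 0.7]
grip_width: 0.0491
gripper_force: 30.0
```

>>> play_rows:
  moves: [0,0,0,0,0,0,0,0,0,0,0,0,0,0,0,0,0,0,0,0,0,0,0,0]
  hand: -0.4

```text
t: 42.15
position: [0.5546, -0.3944, 0.0293]
ee_rot: [0.666, 0.746, 0.0, 0.0]
wrist_force: [-0.5, 0.2, -1.1]
grip_width: 0.0643
gripper_force: 0.0
```

>>> play_rows:
  moves: [0,0,-0.4,0,0,0,0,0,-0.8,0,0,0,0,0,-0.9,0,0,0,0,0,-0.9,0,0,0,0,0,-0.9,0,0,0,0,0,-0.9,0,0,0,0,0,-0.9,0,0,0,0,0,-0.9,0,0,0,0,0,-0.9,0,0,0,0,0,-0.4,0,0,0,0,0,0,0,0,0]

```text
t: 43.25
position: [0.5551, -0.3948, 0.1897]
ee_rot: [0.666, 0.746, 0.0, 0.002]
wrist_force: [1.0, 0.0, -0.7]
grip_width: 0.0641
gripper_force: 0.0
```

```bash
python3 - <<'E'
from h import *
plan(.5545,-.396,.19,.11)
c=cap('scene'); w=cloud(c)
cv2.imwrite('pics/end.png',cv2.cvtColor(cv2.resize(c['pixels'][100:340,200:460],None,fx=2.4,fy=2.4,interpolation=cv2.INTER_CUBIC),cv2.COLOR_RGB2BGR))
for y in (-.088,-.163,-.24,-.318,-.395):
    q=(w[...,2]>0.045)&(w[...,2]<0.15)&(abs(w[...,0]-.54)<.05)&(abs(w[...,1]-y)<.03); print(y,np.percentile(w[q][:,2],[98,100]).round(4))
E
```

```text
pos [ 0.5551 -0.3948  0.1897] yang 0.114 tilt [ 0.0029 -0.0025] shift units [-0.05 -0.04 -0.02] turn units 0.03 F [ 1.   0.  -0.7] w 0.0641 t 43.25
-0.088 [0.1366 0.1392]
-0.163 [0.1214 0.1232]
-0.24 [0.1048 0.1077]
-0.318 [0.089  0.0908]
-0.395 [0.0737 0.0758]
```

View pics/end.png

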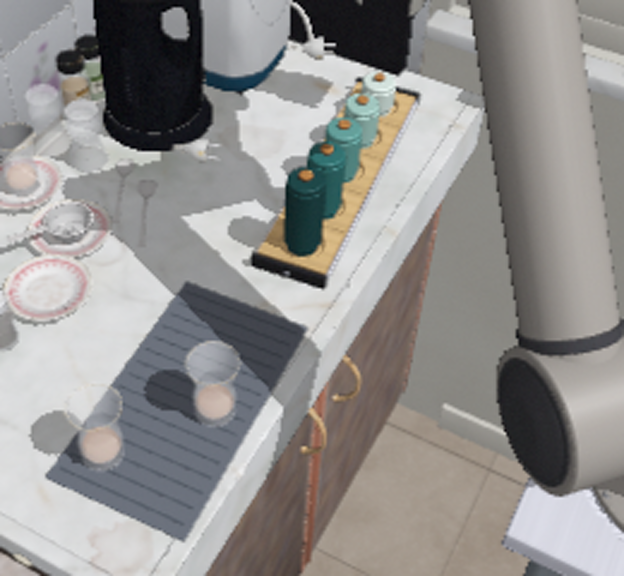

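The five canisters stand upright on the rail, stepping down from (305,210) to (380,90). Their tops are at 137, 121, 105, 89 and 74 mm, so all are seated, and both glasses are still standing.

```bash
python3 -c "
from station import ticket; print(ticket.close_job())"
```

```text
the job is handed in; nothing more can be done
None
```

The job is handed in at about 43 s: all four canisters stand upright and seated in their wells, stepping down in height from the tallest, and the tallest and both glasses are still standing where they were.

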